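Seat a lamp's battery stick in its bench charger

TASK

Take the battery stick from its storage rest and load it in the bench charger: push its flat end in under the hood against the spring contact, tip the end with the steel nub down inside the end wall, and leave it lying level and fully seated in its saddles, held by the spring. Work gently, so that nothing is forced against the charger, and leave the things round about where they are.

Things in the scene. Friction and masses are not known exactly. Their poses are not given: they have to be found in the camera images.
- stick: battery stick of a hand lamp, to be loaded: black cylinder 30 mm in diameter, 110 mm long, 0.2 kg, two grey bands. Origin on its axis, halfway along; +x along the axis to the nub end. Flat end at x = -55, shoulder at +51, end of the steel nub (9 mm across) at +55 mm. Starts lying level in the rest.
- stick_nub (a point): tip of the stick's steel nub, on its axis, 55 mm from the stick's origin
- rack: storage rest, fixed: black plate 150 x 50 x 10 mm with two V saddles and low end stops. Origin under its centre, on the bench; +x along the lying stick, to its nub. The stick's axis lies 36 mm above the bench. Between the saddles (x = -30 to +28 mm) only the 10 mm plate is below it; saddles and stops end below the stick's axis.
- charger: charger's bright steel base plate, fixed: x = -120 to +90 mm, 74 wide, 8 thick. Origin on the bench; +x from the spring to the end wall. A grey cradle (spring, hood, saddles, end wall) is clamped on it, up to 14 mm either way along x from its middle setting: this offset is NOT measured, so feel for it. The cradle does not shift under gentle forces. The points below are for the middle setting.
- charger_seat (a point): where the seated stick's middle lies, cradle in the middle setting (add its unmeasured offset along the charger's x): 40 mm above the bench. The stick then lies level along the charger's x, nub to +x, in two V saddles, 64 to 32 mm before and 26 to 48 mm past this point; between them only the cradle floor, 12 mm above the bench, lies below it.
- charger_spring (a point): face of the free spring contact, middle setting (add the offset), 49 mm before the seat: domed brass button 18 mm across, on the seated stick's axis. Moves along the charger's -x only: 2.5 N at first, 0.5 N more per mm, well damped, hard stop after 10.5 mm. Seated, it is 6 mm in; at least 7 mm in, the nub can pass the end wall. Press in 8 to 9.5 mm.
- charger_hood (a point): middle of the hood's front lip, underside, middle setting (add the offset): 43 mm before the seat, 65 mm above the bench. Hood 4 mm thick, reaching 28 mm back over the spring, cheeks 37 mm apart inside; behind it the spring housing, 71 mm high. Slide the stick in along its own axis, over the end wall, sloping 13 to 16 degrees, nub high, flat end's centre 40 to 46 mm up where it meets the spring.
- charger_wall (a point): middle of the top edge of the end wall's inner face, middle setting (add the offset): 55 mm past the seat, 47 mm above the bench; wall 6 mm thick, 24 wide. The seated stick's nub tip rests against this face, held there by the spring. The spring's grip can hold the stick a few mm too high: set it down into the saddles before letting go.
- angle_piece: bystander, loose: piece of angle iron, 45x50x50 mm; origin under its middle, on the bench
- screw_jar_b: bystander, loose: glass jar of small screws with a lid, 60 mm across, 78 high; origin under its middle, on the bench
- brass_block: bystander, loose: brass block, 32x75x25 mm; origin under its middle, on the bench
Not all that is in view belongs to the job. Leave any red look-alike of the stick alone.

How it is judged:
By the outcome, as a careful person would: the job done as asked, in the order asked, and still so for the second after the job is handed in, with the robot touching nothing.
It also fails if it takes over 70 s, if anything falls off the work surface, if the arm or the gripper's body presses on something with over 40 N, if the wrist force passes 120 N, or if a joint passes its speed limit or range.

ROBOT

A 6-joint arm with a two-finger parallel gripper is mounted at the origin on a cart in front of the work surface, level with it; the furniture and walls round the work are solid. World frame = base frame: x ahead of the robot, y to its left, z up, the work surface at z = 0. Lengths are in mm, angles in degrees, forces in N, time in s.
With the tool pointing down it reaches from about 350 to 850 mm from the base axis. Payload 8.1 kg.
Tool frame: the origin (TCP) lies between the finger pads; the fingertips stand 25 mm ahead of it and the grasp point (between the pads) lies 6 mm ahead of it (r.tcp_to_tips is the distance from the TCP to the fingertips, in mm); z points along the fingers, y is the line along which they close (so a half turn about z gives the same grasp; the last joint's range is limited). The gripper opens to 85 mm and grips with 20 to 120 N. Pads are 22 mm wide; open, the fingers measure 114 mm over their backs; the gripper's body (76 mm by 85 mm) begins 54 mm behind the grasp point. The pads swing forward as they close: fully open they stand 13 mm farther back than shut.
Start: joints at [58.533, 7.471, 85.268, -0, 87.261, -4.893], TCP at [268.39, 536.63, 256.292] pointing down, gripper open.
Joint ranges: [-169.43, 169.43], [-51.17, 129.36], [1.28, 143.12], [-76.62, 256.62], [0, 156.53], [-152.29, 152.29]. Speed limits (degrees/s): [136.94, 136.94, 159.86, 180, 180, 180].

INTERFACE

Orientations are given as [roll, pitch, yaw] about the fixed x, y, z axes, in that order (R = Rz(yaw) Ry(pitch) Rx(roll)).
In Python, from bench import r gives the robot as it stands.
- The arm moves only by the tool apply_moves, never from a script. Its arguments are lists of equal length, an entry for each row: "angular": the turn, a rotation vector about the world's x, y, z in units of 8 degrees (1.0 is 8 degrees), a list of three; "travel": the shift along the world's x, y, z in units of 40 mm (1.0 is 40 mm), a list of three; "jaw": the opening, from 0 (shut) to 1 (fully open). A call has 1 to 20 rows; each row shifts and turns the commanded pose from where the row before left it; what a row does not reach is not made up. A row lasts 1/8 s, in which the tool goes at most 62.5 mm and 10.7 degrees, less where a joint would pass 70% of its speed; a pose out of reach is approached as far as the arm can. A call is refused whole if a number of a shift passes 1 or a number of a turn 1, either way. A call with a gripper value outside its range is refused whole. The fingers move at their own pace and stop on an object; "force" is the grip in N (left out, the last holds). Time passes only in rows, so rows that do not move let the fingers close. It gives the time, the measured TCP pose, the force, the opening and the grip force at its end, in the units of the state.
- r.sense(): the state, without advancing time (a new reading comes with each control period).
- r.snapshot(name): name is "side" or "top"; returns a dict with "color" (400x640x3 uint8, red, green, blue), "fx", "fy", "cx", "cy" (pixels), "R" (3x3) and "t" (3): a world point X has camera coordinates R X + t. Camera axes: x right, y down, z forward; pixel columns grow to the right and rows downward; lengths in mm; the calibration is good to about 2 mm. A picture is of the moment at which its call begins. There is no depth.
- r.hand_in(): hands the job in; it is judged then, once.
The state is a dict: "time": time; "joint_pos": joint angles; "qd": joint speeds; "joint_efforts": joint torques, N m; "tool_pos": TCP position; "tcp_rot": TCP orientation; "ft_force": force on the tool from outside, world axes, zero at the start; "wrist_torque": the same for the moment, N m; "finger_gap": finger opening in mm; "grip_force": force on a finger pad.
Only numpy, scipy, OpenCV 4.12 (cv2) and the standard library are available. Lean on these libraries where they do the work, as an engineer would, in place of code of your own. Each camera call takes 0.05 s, during which the arm holds its last target. There are 200 camera calls.

## Working session

There is one attempt and no reset: what is moved stays moved. The work goes in short steps, Python scripts to look and compute and a tool call to move; the robot and the scene stay as the last step left them, time stands still between calls to the robot, and variables do not carry over. Pictures are saved under pics/ and viewed, at most 10 in all, crops included, and the job is handed in when it is done.

Besides the shell and the picture viewer there is one more tool, called after "Request:" as name(argument=value, ...) on one line, values as JSON. apply_moves: Moves the arm, as the interface text tells. Its arguments: {"type":"object","properties":{"angular":{"type":"array"},"travel":{"type":"array"},"jaw":{"type":"array"},"force":{"type":"number"}},"required":["angular","travel","jaw"]}

```bash
mkdir -p pics; ls
python3 - <<'E'
from bench import r
import cv2,numpy as np,pickle
for n in("side","top"):
    s=r.snapshot(n); cv2.imwrite(f"pics/{n}0.png",s["color"][:,:,::-1]); pickle.dump(s,open(n+"0.pkl","wb"))
    print(n,s["fx"],s["cx"],s["cy"],np.round(s["R"],4).tolist(),np.round(s["t"],1).tolist(), (-s["R"].T@s["t"]).round(0))
print(r.sense())
E
```

```text
pics
side 458.6846024466355 325.33568818077214 195.0633043944592 [[-0.9827, 0.1853, -0.0046], [0.1462, 0.7597, -0.6336], [-0.1139, -0.6233, -0.7737]] [459.3, 1.0, 1190.7] [587. 656. 924.]
top 420.9663486115967 318.81666738030754 205.6144151829349 [[0.001, -1.0, 0.0047], [-0.9956, -0.0015, -0.0932], [0.0932, -0.0046, -0.9956]] [-17.8, 477.9, 1208.4] [ 363.  -12. 1248.]
{'time': 0.1, 'joint_pos': array([ 5.85343146e+01,  7.50913932e+00,  8.53257003e+01,  4.59051053e-04,
        8.72621131e+01, -4.89190104e+00]), 'qd': array([-0.04599942, -0.0785217 , -0.07974632, -0.07121732,  0.03687748,
       -0.01583204]), 'joint_efforts': array([ 1.39492768e-03, -5.70943809e+01, -5.01947808e+01, -1.50102410e-04,
        8.02087976e-03,  3.81573493e-07]), 'tool_pos': array([268.12903487, 536.22738867, 255.34091919]), 'tcp_rot': array([-1.79903440e+02, -8.72456424e-03,  1.53426186e+02]), 'ft_force': array([-0.27966536,  0.43124955,  0.91137241]), 'wrist_torque': array([ 0.00102883, -0.00464279, -0.00959454]), 'grip_force': 0.0, 'finger_gap': 85.41599878692116}
```

View pics/top0.png

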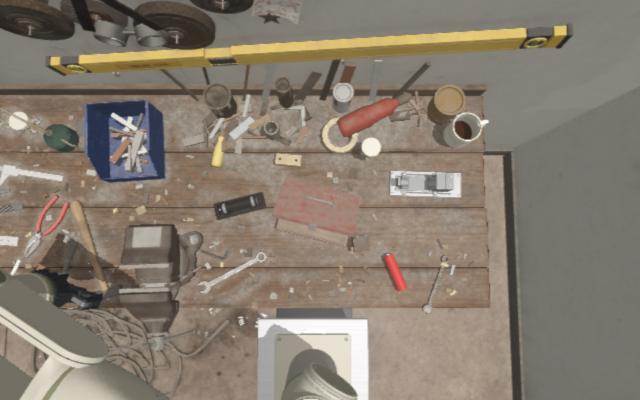

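View pics/side0.png

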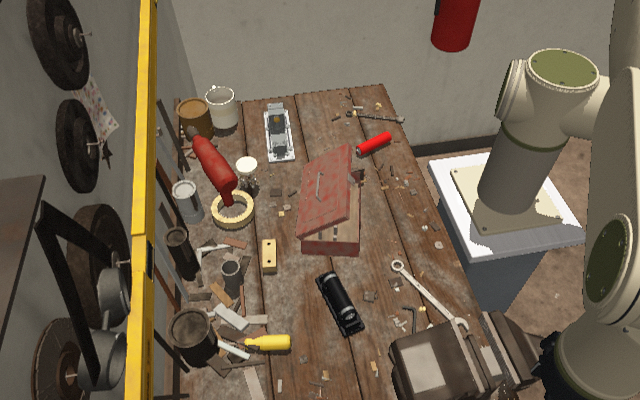

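Candidates for the stick: the black cylinder on the black rack, top (240,206) / side (340,302); the red cylinder at top (394,271) / side (373,144) is the look-alike. The black one fits the description. The charger is at top (426,184) / side (279,133). I'll check both in one crop mosaic.

Run:
```python
import cv2,numpy as np,pickle
S={n:pickle.load(open(n+"0.pkl","rb"))["color"][:,:,::-1] for n in("side","top")}
def c(n,x,y,w,h): return cv2.resize(S[n][y:y+h,x:x+w],(400,300),interpolation=cv2.INTER_CUBIC)
m=np.vstack([np.hstack([c("top",205,180,72,54),c("top",386,157,80,60)]),np.hstack([c("side",290,262,100,75),c("side",230,95,100,75)])])
cv2.imwrite("pics/m0.png",m)
```

```text
(no output)
```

View pics/m0.png

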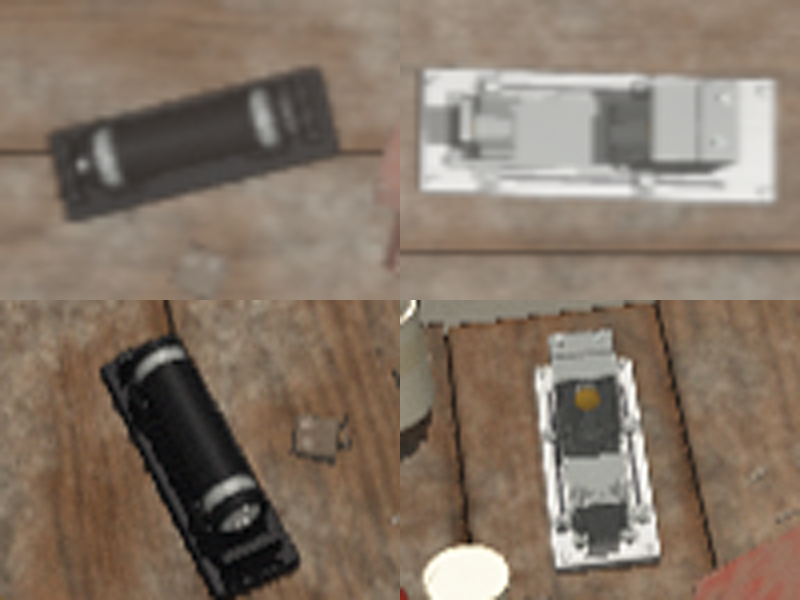

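Upper left and lower left show the black stick in the rack. Its nub is towards image-left in the top view (+y), and the bands are at mosaic (105,155) and (262,115). On the right is the charger: hood at image-right (-y), end wall at left (+y), brass button at side pixel (277,119).

```bash
cat > h.py <<'E'
import numpy as np,pickle,cv2
from scipy.optimize import least_squares
def cam(n): return pickle.load(open(n+"0.pkl","rb"))
def proj(s,P):
    c=np.atleast_2d(P)@np.array(s["R"]).T+s["t"]; return np.c_[s["fx"]*c[:,0]/c[:,2]+s["cx"],s["fy"]*c[:,1]/c[:,2]+s["cy"]]
def back(s,uv,z):
    d=np.array(s["R"]).T@np.array([(uv[0]-s["cx"])/s["fx"],(uv[1]-s["cy"])/s["fy"],1]); o=-np.array(s["R"]).T@s["t"]; return o+d*(z-o[2])/d[2]
def T(p,L):
    a=np.radians(p[2]);L=np.atleast_2d(L);return np.c_[p[0]+L[:,0]*np.cos(a)-L[:,1]*np.sin(a),p[1]+L[:,0]*np.sin(a)+L[:,1]*np.cos(a),L[:,2]]
E
python3 - <<'E'
from h import *
t,s=cam("top"),cam("side")
m=lambda pts,ox,oy,x,y,k:[((u-ox+.5)/k+x-.5,(v-oy+.5)/k+y-.5) for u,v in pts]
ct=m([(423,68),(775,80),(775,203),(420,192)],400,0,386,157,5)
cs=m([(553,570),(537,368),(630,362),(660,566)],400,300,230,95,4)  # wall end..., 
rt=m([(50,132),(320,65),(338,152),(68,220)],0,0,205,180,400/72)
rs=m([(215,600),(100,365),(188,342),(300,553)],0,300,290,262,4)
for nm,uv,uvs,z,L,p0 in(("charger",ct,cs,8,[(90,-37,8),(-120,-37,8),(-120,37,8),(90,37,8)],(600,-300,90)),
                 ("rack",rt,rs,10,[(75,-25,10),(-75,-25,10),(-75,25,10),(75,25,10)],(500,200,105))):
    L=np.array(L,float)
    # +x ~ +y world ; left-top corner in image = +x world => local y: -y side is +xworld
    for lab,ps in(("top",[(t,uv)]),("side",[(s,uvs)]),("both",[(t,uv),(s,uvs)])):
        f=least_squares(lambda p:np.concatenate([(proj(c,T(p,L))-u).ravel() for c,u in ps]),p0)
        print(nm,lab,f.x.round(1),f.fun.round(1))
    print(np.array([back(t,u,z) for u in uv]).round(0).tolist()); print(np.array([back(s,u,z) for u in uvs]).round(0).tolist())
print("button",back(s,(277,119),40))
E
```

```text
charger top [ 545.6 -319.    88.2] [ 0.   0.1 -0.1 -0.  -0.1  0.   0.2 -0.1]
charger side [ 544.7 -312.8   87.2] [-0.3  0.4 -0.3  0.9  0.8  0.1 -0.1 -1.3]
charger both [ 545.1 -316.8   87.7] [-0.6  0.  -0.7  0.5 -0.9  0.5 -0.6 -0.2 -0.3 -0.5 -0.9  0.2  0.1 -0.7
 -0.2 -2.5]
[[586.0, -230.0, 8.0], [579.0, -440.0, 8.0], [505.0, -438.0, 8.0], [511.0, -227.0, 8.0]]
[[585.0, -226.0, 8.0], [574.0, -439.0, 8.0], [504.0, -432.0, 8.0], [512.0, -216.0, 8.0]]
rack top [480.  216.7 104.1] [-0.7 -0.3  0.2 -0.4  0.8  0.3 -0.2  0.3]
rack side [477.9 218.1 103.3] [ 0.3  0.1  0.3 -0.3 -1.4 -2.5  0.7  2.3]
rack both [478.6 217.6 103.6] [-1.  -0.  -0.   0.3  0.5  1.  -0.7  0.6  0.1 -0.1 -0.2 -0.3 -2.  -2.7
  0.4  2. ]
[[485.0, 293.0, 10.0], [521.0, 150.0, 10.0], [475.0, 140.0, 10.0], [438.0, 283.0, 10.0]]
[[486.0, 297.0, 10.0], [520.0, 152.0, 10.0], [469.0, 146.0, 10.0], [437.0, 280.0, 10.0]]
button [ 541.01324342 -360.80037769   40.        ]
```

Run:
```python
from h import *
from bench import r
t,s=cam("top"),cam("side")
print("tips",r.tcp_to_tips)
print("nub top",back(t,(205+82/5.556-.4,180+163/5.556-.4),36),"side",back(s,(349.5,314.5),36), "rack-pred",T((479.5,217,104),[55,0,36]))
C=(545.4,-318,88)
def loc(P): 
    a=np.radians(C[2]); d=P[:2]-np.array(C[:2]); return (d@[np.cos(a),np.sin(a)]).round(1),(d@[-np.sin(a),np.cos(a)]).round(1)
q=lambda X,Y:(386+(X-400+.5)/5-.5,157+(Y+.5)/5-.5)
print("lip z69",loc(back(t,q(652,120),69)),"housing back z71",loc(back(t,q(738,120),71)),"button",loc(back(s,(276.6,119),40)))
for X in(451,462,470): print(X,"wall z47",loc(back(t,q(X,125),47)))
```

```text
tips 25.0
nub top [466.53973688 269.88773478  36.        ] side [466.10594591 263.16601281  36.        ] rack-pred [[466.19429574 270.36626495  36.        ]]
lip z69 (np.float64(-30.7), np.float64(-0.8)) housing back z71 (np.float64(-78.8), np.float64(-2.3)) button (np.float64(-43.1), np.float64(1.7))
451 wall z47 (np.float64(79.0), np.float64(2.7))
462 wall z47 (np.float64(72.7), np.float64(2.5))
470 wall z47 (np.float64(68.1), np.float64(2.3))
```

Request:
apply_moves(angular=[[0, 0, -1], [0, 0, -1], [0, 0, -1], [0, 0, -1], [0, 0, -1], [0, 0, -1], [0, 0, -0.2], [0, 0, 0], [0, 0, 0], [0, 0, 0]], travel=[[0.5, -1, 0], [0.5, -1, 0], [0.5, -1, 0], [0.5, -1, 0], [0.5, -1, -0.3], [0.5, -1, -0.3], [0.5, -1, -0.4], [0.8, -0.5, -0.5], [0.8, -0.5, -0.5], [0, 0, 0]], jaw=[1, 1, 1, 1, 1, 1, 1, 1, 1, 1], force=50)

```text
time: 1.35
tool_pos: [472.5, 214.5, 173.7]
tcp_rot: [-179.8, 0.0, 103.7]
ft_force: [0.0, -0.7, 0.4]
finger_gap: 85.2
grip_force: 0.0
```

Request:
apply_moves(angular=[[0, 0, 0], [0, 0, 0], [0, 0, 0], [0, 0, 0]], travel=[[0.17, 0.06, -0.6], [0, 0, -0.7], [0, 0, -0.6], [0, 0, 0]], jaw=[0.8, 0.8, 0.8, 0.8])

```text
time: 1.85
tool_pos: [477.0, 218.9, 98.4]
tcp_rot: [-179.7, 0.0, 103.9]
ft_force: [-0.0, -0.4, 0.0]
finger_gap: 68.5
grip_force: 0.0
```

Run:
```python
from bench import r
from h import *
o=[]
for n,(x,y) in dict(side=(280,240),top=(195,165)).items():
    s=r.snapshot(n); o.append(cv2.resize(s["color"][y:y+100,x:x+100,::-1],(400,400),interpolation=cv2.INTER_CUBIC))
cv2.imwrite("pics/m1.png",np.hstack(o)); print(r.sense()["tool_pos"])
```

```text
[479.13172702 219.48681718 101.09554133]
```

View pics/m1.png

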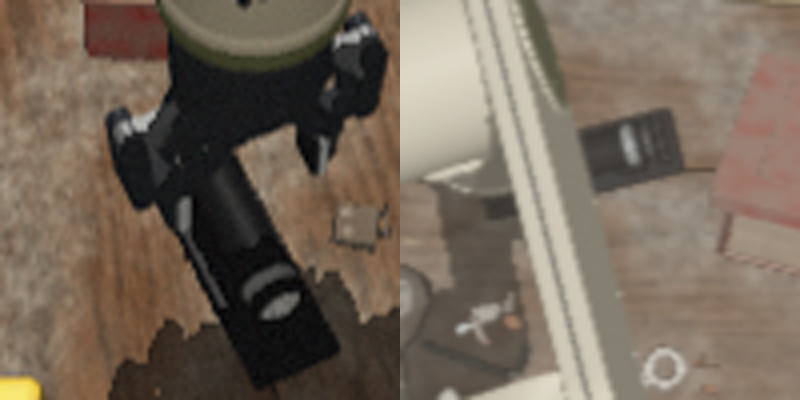

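Both fingers straddle the stick between the bands (side crop: fingers at (145,195) and (320,165), stick between at (240,225)). Descending to grip.

Request:
apply_moves(angular=[[0, 0, 0], [0, 0, 0], [0, 0, 0], [0, 0, 0], [0, 0, 0], [0, 0, 0], [0, 0, 0], [0, 0, 0], [0, 0, 0], [0, 0, 0]], travel=[[0, -0.05, -0.5], [0, 0, -0.45], [0, 0, -0.3], [0, 0, -0.2], [0, 0, 0], [0, 0, 0], [0, 0, 0], [0, 0, 0], [0, 0, 0], [0, 0, 0]], jaw=[0.8, 0.8, 0.8, 0.8, 0.7, 0.55, 0.45, 0.4, 0.37, 0.35], force=25)

```text
time: 3.2
tool_pos: [479.4, 217.1, 42.5]
tcp_rot: [180.0, -0.0, 103.8]
ft_force: [-0.0, -0.4, 1.0]
finger_gap: 29.9
grip_force: 2.2
```

Request:
apply_moves(angular=[[0, 0, 0], [0, 0, 0], [0, 0, 0], [0, 0, 0]], travel=[[0, 0, 0], [0, 0, 0], [0, 0, 0], [0, 0, 0]], jaw=[0.2, 0.1, 0.1, 0.1], force=50)

```text
time: 3.7
tool_pos: [479.4, 217.1, 42.6]
tcp_rot: [180.0, -0.0, 103.8]
ft_force: [-1.0, -0.1, 5.4]
finger_gap: 28.9
grip_force: 49.1
```

Request:
apply_moves(angular=[[0, 0, 0], [0, 0, 0], [0, 0, 0], [0, 0, 0], [0, 0, 0], [0, 0, 0], [0, 0, 0]], travel=[[0, 0, 0.1], [0, 0, 0.3], [0, 0, 0.6], [0, 0, 0.8], [0, 0, 0.8], [0, 0, 0], [0, 0, 0]], jaw=[0.1, 0.1, 0.1, 0.1, 0.1, 0.1, 0.1])

```text
time: 4.58
tool_pos: [478.8, 216.9, 145.7]
tcp_rot: [-180.0, 0.0, 103.8]
ft_force: [-0.8, 0.3, -2.3]
finger_gap: 28.6
grip_force: 49.5
```

Run:
```python
from bench import r
from h import *
o=[]
for n,(x,y) in dict(side=(260,230),top=(195,165)).items():
    s=r.snapshot(n); o.append(cv2.resize(s["color"][y:y+100,x:x+100,::-1],(400,400),interpolation=cv2.INTER_CUBIC))
cv2.imwrite("pics/m2.png",np.hstack(o)); print(r.sense())
```

```text
{'time': 4.675, 'joint_pos': array([1.87800139e+01, 7.38553527e-01, 1.04259976e+02, 2.10923447e-03,
       7.51615522e+01, 4.95493155e+00]), 'qd': array([ 0.03865675,  0.33930763, -0.12216779, -0.09014669,  0.19779643,
        0.01260662]), 'joint_efforts': array([ 1.44504556e-03, -4.96748650e+01, -4.88979971e+01, -4.38423915e-03,
       -2.19503569e-02,  3.69399640e-04]), 'tool_pos': array([478.11411524, 216.66909273, 144.65248331]), 'tcp_rot': array([-1.79840341e+02,  1.17968031e-02,  1.03824556e+02]), 'ft_force': array([ 0.21756928,  0.85213567, -2.33682216]), 'wrist_torque': array([0.01468933, 0.00823363, 0.01496125]), 'grip_force': 49.486157298088074, 'finger_gap': 28.37779373310503}
```

View pics/m2.png

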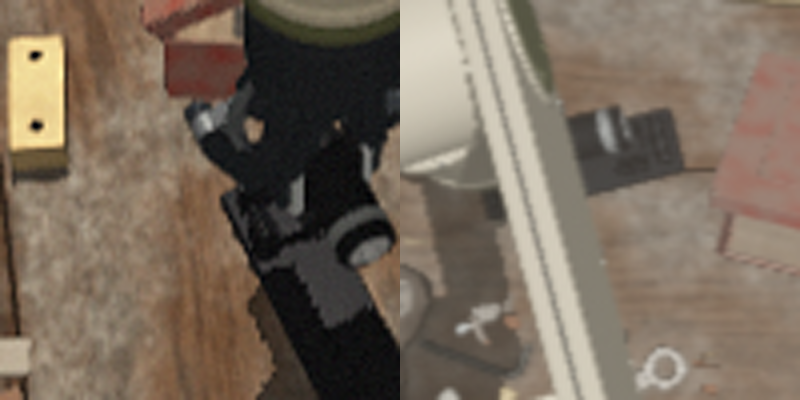

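```bash
cat >> h.py <<'E'
C=np.array([545.4,-318,88.])
def tcp(back_,d=12,th=14.5,zc=44.5,g=6.5,C=C,press=0):
    "TCP for flat end's centre `back_` mm (along axis) before contact height zc; axis slope th"
    a=np.radians(C[2]);h=np.radians(th);e=np.array([np.cos(a),np.sin(a),0]);k=np.array([0,0,1.])
    u=e*np.cos(h)+k*np.sin(h);n=-e*np.sin(h)+k*np.cos(h)
    return np.r_[C[:2],0]+e*(-49+d)+k*zc+u*(55+back_)+n*g
E
python3 - <<'E'
from h import *
for b in(90,50,30,0): print(b,tcp(b).round(1))
E
```

```text
90 [ 549.  -216.3   87.1]
50 [ 547.6 -255.    77.1]
30 [ 546.9 -274.4   72.1]
0 [ 545.9 -303.4   64.6]
```

Request:
apply_moves(angular=[[0, 0, 0], [0, 0, 0], [0, 0, 0], [0, 0, -0.2], [0, 0, -0.2], [0, 0, -0.2], [0, 0, -0.2], [0, 0, -0.2], [0, 0, -0.2], [0, 0, -0.2], [0, 0, -0.2], [0, 0, -0.2], [0, 0, -0.18], [0.45, -0.016, 0], [0.45, -0.016, 0], [0.45, -0.016, 0], [0.46, -0.016, 0], [0, 0, 0], [0, 0, 0]], travel=[[0, 0, 0.9], [0, 0, 1], [0, 0, 0.95], [0.1, -0.5, 0], [0.2, -1, 0], [0.2, -1, 0], [0.2, -1, 0], [0.2, -1, 0], [0.2, -1, 0], [0.2, -1, 0], [0.2, -1, 0], [0.2, -1, 0], [0.2, -1, 0], [0.01, -1, 0], [0, -0.8, -0.3], [0, -0.5, -0.5], [0, 0, -0.7], [0, 0, 0], [0, 0, 0]], jaw=[0.1, 0.1, 0.1, 0.1, 0.1, 0.1, 0.1, 0.1, 0.1, 0.1, 0.1, 0.1, 0.1, 0.1, 0.1, 0.1, 0.1, 0.1, 0.1])

```text
time: 7.05
tool_pos: [555.6, -254.6, 200.4]
tcp_rot: [-180.0, -14.4, 88.0]
ft_force: [0.2, -0.1, -1.4]
finger_gap: 28.9
grip_force: 49.7
```

Run:
```python
from bench import r
from h import *
o=[]
for n,(x,y) in dict(side=(220,60),top=(370,120)).items():
    s=r.snapshot(n); o.append(cv2.resize(s["color"][y:y+120,x:x+100,::-1],(400,480),interpolation=cv2.INTER_CUBIC))
cv2.imwrite("pics/m3.png",np.hstack(o)); q=r.sense(); print(q["tool_pos"],q["tcp_rot"],q["ft_force"],q["finger_gap"],q["joint_pos"])
```

```text
[ 556.41578331 -254.59593006  201.91268863] [179.88527147 -14.37284748  88.08264083] [-0.0746161   0.0231104  -1.23707224] 28.443859114470236 [-36.03198091  16.9439757   81.27726281  11.92539146  89.86413245
 -34.97440695]
```

View pics/m3.png

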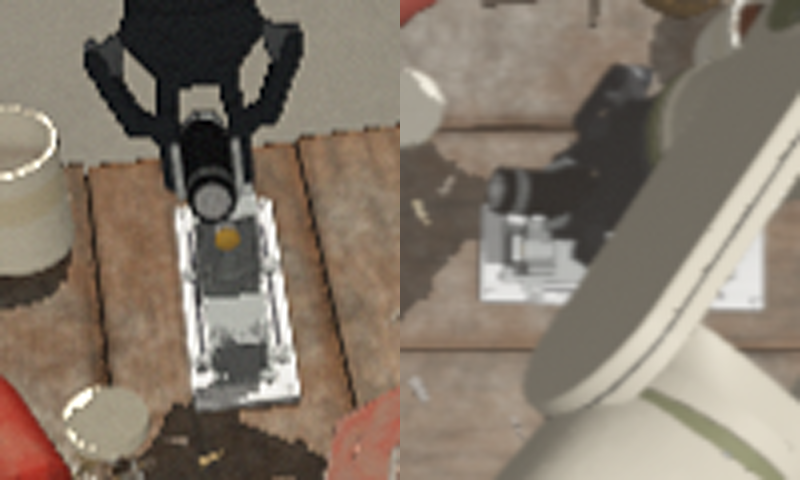

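Run:
```python
from h import *
t,s=cam("top"),cam("side")
p=np.array([556.4,-254.6,201.5]);a=np.radians(88);h=np.radians(14.4);e=np.array([np.cos(a),np.sin(a),0]);k=np.array([0,0,1.])
u=e*np.cos(h)+k*np.sin(h);n=-e*np.sin(h)+k*np.cos(h); nub=p-6.5*n+55*u
print(nub.round(1),"side",proj(s,nub),"seen 272.6,109.9","top",proj(t,nub),"seen ~391.5,167.5")
# charger centreline at plate z=8 and button from side view
for z,uv in((8,(220+(183+265)/8,60+(205+196)/8)),(8,(220+(198+299)/8,60+(408+396)/8)),(40,(276.6,119.4))): 
    P=back(s,uv,z); d=P[:2]-C[:2]; print(P.round(1),(d@e[:2]).round(1),(d@[-e[1],e[0]]).round(1))
```

```text
[ 558.3 -199.7  208.9] side [[271.7432922  110.26931387]] seen 272.6,109.9 top [[392.1588424 166.7705173]] seen ~391.5,167.5
[ 537.5 -438.4    8. ] -120.6 3.7
[ 545.9 -224.9    8. ] 93.1 2.7
[ 542.4 -359.3   40. ] -41.4 1.6
```

Request:
apply_moves(angular=[[0, 0, 0], [0, 0, 0], [0, 0, 0], [0, 0, 0], [0, 0, 0], [0, 0, 0]], travel=[[-0.185, 0, -0.6], [0, 0, -0.9], [0, 0, -0.9], [0, 0, -0.68], [0, 0, 0], [0, 0, 0]], jaw=[0.1, 0.1, 0.1, 0.1, 0.1, 0.1])

```text
time: 7.9
tool_pos: [549.5, -255.3, 79.4]
tcp_rot: [179.8, -14.4, 88.1]
ft_force: [1.0, 0.1, -1.4]
finger_gap: 28.3
grip_force: 49.7
```

Run:
```python
from bench import r
from h import *
o=[]
for n,(x,y) in dict(side=(230,80),top=(370,130)).items():
    s=r.snapshot(n); o.append(cv2.resize(s["color"][y:y+100,x:x+80,::-1],(400,500),interpolation=cv2.INTER_CUBIC))
cv2.imwrite("pics/m4.png",np.hstack(o)); q=r.sense(); print(q["tool_pos"],q["tcp_rot"],q["ft_force"],q["wrist_torque"])
```

```text
[ 549.64508031 -255.68766368   79.64438871] [179.80049532 -14.35951398  88.05812626] [-0.35804064 -0.0966259  -1.00178878] [-0.16475234 -0.00033313 -0.01658551]
```

View pics/m4.png

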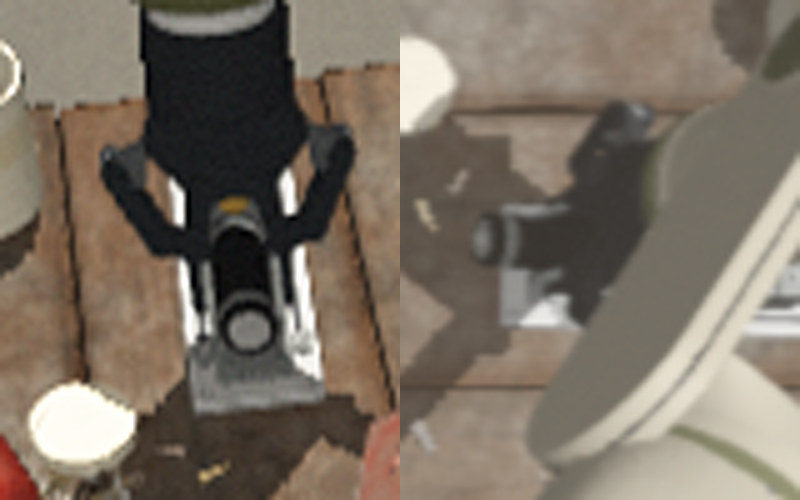

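Aligned in the side crop: button at (233,205), nub end at (247,325), on the charger's midline. Sliding in along the axis.

Request:
apply_moves(angular=[[0, 0, 0], [0, 0, 0], [0, 0, 0], [0, 0, 0], [0, 0, 0], [0, 0, 0]], travel=[[-0.007, -0.194, -0.05], [-0.007, -0.194, -0.05], [-0.007, -0.194, -0.05], [-0.007, -0.194, -0.05], [0, 0, 0], [0, 0, 0]], jaw=[0.1, 0.1, 0.1, 0.1, 0.1, 0.1])

```text
time: 8.75
tool_pos: [547.0, -285.9, 68.9]
tcp_rot: [-180.0, -14.5, 88.0]
ft_force: [0.1, -0.1, -1.3]
finger_gap: 28.5
grip_force: 49.7
```

Request:
apply_moves(angular=[[0, 0, 0], [0, 0, 0], [0, 0, 0], [0, 0, 0]], travel=[[-0.002, -0.097, -0.025], [-0.002, -0.097, -0.025], [0, 0, 0], [0, 0, 0]], jaw=[0.1, 0.1, 0.1, 0.1])

```text
time: 9.25
tool_pos: [546.9, -293.8, 67.1]
tcp_rot: [180.0, -14.5, 88.0]
ft_force: [-0.1, 0.3, -1.8]
finger_gap: 28.7
grip_force: 49.7
```

Request:
apply_moves(angular=[[0, 0, 0], [0, 0, 0], [0, 0, 0], [0, 0, 0]], travel=[[-0.002, -0.048, -0.012], [-0.002, -0.048, -0.012], [0, 0, 0], [0, 0, 0]], jaw=[0.1, 0.1, 0.1, 0.1])

```text
time: 9.75
tool_pos: [546.8, -297.6, 66.1]
tcp_rot: [180.0, -14.5, 88.0]
ft_force: [-0.8, 0.1, -1.9]
finger_gap: 28.5
grip_force: 49.7
```

Request:
apply_moves(angular=[[0, 0, 0], [0, 0, 0], [0, 0, 0], [0, 0, 0]], travel=[[-0.002, -0.048, -0.012], [0, 0, 0], [0, 0, 0], [0, 0, 0]], jaw=[0.1, 0.1, 0.1, 0.1])

```text
time: 10.25
tool_pos: [546.7, -299.5, 65.7]
tcp_rot: [180.0, -14.5, 88.0]
ft_force: [-0.6, -0.3, -2.3]
finger_gap: 28.7
grip_force: 49.7
```

Request:
apply_moves(angular=[[0, 0, 0], [0, 0, 0], [0, 0, 0], [0, 0, 0]], travel=[[-0.002, -0.048, -0.012], [0, 0, 0], [0, 0, 0], [0, 0, 0]], jaw=[0.1, 0.1, 0.1, 0.1])

```text
time: 10.75
tool_pos: [546.6, -301.4, 65.2]
tcp_rot: [180.0, -14.5, 88.0]
ft_force: [0.4, 0.2, -2.2]
finger_gap: 28.9
grip_force: 49.7
```

Request:
apply_moves(angular=[[0, 0, 0], [0, 0, 0], [0, 0, 0], [0, 0, 0]], travel=[[-0.002, -0.048, -0.012], [0, 0, 0], [0, 0, 0], [0, 0, 0]], jaw=[0.1, 0.1, 0.1, 0.1])

```text
time: 11.25
tool_pos: [546.5, -303.3, 64.7]
tcp_rot: [-180.0, -14.5, 88.0]
ft_force: [0.4, -0.7, -2.5]
finger_gap: 28.6
grip_force: 49.7
```

Request:
apply_moves(angular=[[0, 0, 0], [0, 0, 0], [0, 0, 0], [0, 0, 0]], travel=[[-0.002, -0.048, -0.01], [0, 0, 0], [0, 0, 0], [0, 0, 0]], jaw=[0.1, 0.1, 0.1, 0.1])

```text
time: 11.75
tool_pos: [546.5, -305.1, 64.3]
tcp_rot: [-180.0, -14.5, 88.0]
ft_force: [0.7, 3.0, -0.5]
finger_gap: 28.6
grip_force: 49.7
```

Request:
apply_moves(angular=[[0, 0, 0], [0, 0, 0], [0, 0, 0], [0, 0, 0]], travel=[[-0.002, -0.048, -0.01], [0, 0, 0], [0, 0, 0], [0, 0, 0]], jaw=[0.1, 0.1, 0.1, 0.1])

```text
time: 12.25
tool_pos: [546.4, -307.2, 64.0]
tcp_rot: [180.0, -14.5, 88.0]
ft_force: [1.3, 3.9, 0.2]
finger_gap: 28.4
grip_force: 49.8
```

Request:
apply_moves(angular=[[0, 0, 0], [0, 0, 0], [0, 0, 0], [0, 0, 0]], travel=[[-0.002, -0.048, -0.01], [0, 0, 0], [0, 0, 0], [0, 0, 0]], jaw=[0.1, 0.1, 0.1, 0.1])

```text
time: 12.75
tool_pos: [546.4, -309.1, 63.6]
tcp_rot: [180.0, -14.5, 88.0]
ft_force: [-0.1, 5.0, 1.8]
finger_gap: 28.6
grip_force: 49.9
```

Request:
apply_moves(angular=[[0, 0, 0], [0, 0, 0], [0, 0, 0], [0, 0, 0]], travel=[[-0.001, -0.045, 0], [-0.001, -0.045, 0], [0, 0, 0], [0, 0, 0]], jaw=[0.1, 0.1, 0.1, 0.1])

```text
time: 13.25
tool_pos: [546.3, -312.3, 63.6]
tcp_rot: [-180.0, -14.5, 88.0]
ft_force: [0.3, 6.4, 2.9]
finger_gap: 28.2
grip_force: 49.9
```

Run:
```python
from bench import r
q=r.sense(); print(q["tool_pos"],q["tcp_rot"],q["ft_force"],q["wrist_torque"])
import numpy as np
# rotate stick from th0 to th about flat-end centre F; print TCP per 2.5deg
p=np.array([q["tool_pos"][1],q["tool_pos"][2]]);th=np.radians(14.5)
ax=lambda h:(np.array([np.cos(h),np.sin(h)]),np.array([-np.sin(h),np.cos(h)]))
u,n=ax(th);F=p-55*u-6.5*n;print("F",F)
for i,d in enumerate((14.5,12,9,6,3,0)):
    u,n=ax(np.radians(d)); f=F+[0,(40-F[1])*i/5]; print(d,f.round(1),(f+55*u+6.5*n).round(2))
```

```text
[ 546.26442159 -312.28690978   63.58838864] [-179.99976272  -14.53152954   88.00005149] [0.2824078  6.37068596 2.9460573 ] [ 0.83018223 -0.03715694 -0.01679366]
F [-363.90755997   43.52452875]
14.5 [-363.9   43.5] [-312.29   63.59]
12 [-363.9   42.8] [-311.46   60.61]
9 [-363.9   42.1] [-310.6    57.14]
6 [-363.9   41.4] [-309.89   53.62]
3 [-363.9   40.7] [-309.32   50.07]
0 [-363.9   40. ] [-308.91   46.5 ]
```

Request:
apply_moves(angular=[[-0.156, 0.005, 0], [-0.156, 0.005, 0], [-0.188, 0.006, 0], [-0.187, 0.006, 0], [0, 0, 0], [0, 0, 0]], travel=[[0, 0.012, -0.037], [0, 0.012, -0.037], [0, 0.012, -0.043], [0, 0.012, -0.043], [0, 0, 0], [0, 0, 0]], jaw=[0.1, 0.1, 0.1, 0.1, 0.1, 0.1])

```text
time: 14.0
tool_pos: [546.4, -310.1, 57.1]
tcp_rot: [180.0, -9.0, 88.0]
ft_force: [0.1, 6.6, 1.3]
finger_gap: 28.5
grip_force: 50.0
```

Request:
apply_moves(angular=[[-0.188, 0.006, 0], [-0.187, 0.006, 0], [0, 0, 0], [0, 0, 0]], travel=[[0, 0.009, -0.044], [0, 0.009, -0.044], [0, 0, 0], [0, 0, 0]], jaw=[0.1, 0.1, 0.1, 0.1])

```text
time: 14.5
tool_pos: [546.4, -309.4, 53.5]
tcp_rot: [180.0, -6.0, 88.0]
ft_force: [1.2, 7.0, 1.9]
finger_gap: 28.6
grip_force: 50.0
```

Request:
apply_moves(angular=[[-0.188, 0.006, 0], [-0.187, 0.006, 0], [0, 0, 0], [0, 0, 0]], travel=[[0, 0.007, -0.0445], [0, 0.007, -0.0445], [0, 0, 0], [0, 0, 0]], jaw=[0.1, 0.1, 0.1, 0.1])

```text
time: 15.0
tool_pos: [546.3, -308.8, 49.8]
tcp_rot: [180.0, -3.0, 88.0]
ft_force: [1.6, 6.6, 0.9]
finger_gap: 28.4
grip_force: 50.0
```

Request:
apply_moves(angular=[[-0.188, 0.006, 0], [-0.187, 0.006, 0], [0, 0, 0], [0, 0, 0]], travel=[[0, 0.005, -0.035], [0, 0.005, -0.035], [0, 0, 0], [0, 0, 0]], jaw=[0.1, 0.1, 0.1, 0.1])

```text
time: 15.5
tool_pos: [546.3, -308.4, 47.0]
tcp_rot: [180.0, -0.0, 88.0]
ft_force: [0.4, 7.5, 1.6]
finger_gap: 28.4
grip_force: 50.1
```

Request:
apply_moves(angular=[[0, 0, 0], [0, 0, 0], [0, 0, 0]], travel=[[0, 0, -0.012], [0, 0, 0], [0, 0, 0]], jaw=[0.1, 0.1, 0.1])

```text
time: 15.88
tool_pos: [546.3, -308.4, 46.9]
tcp_rot: [180.0, -0.0, 88.0]
ft_force: [-1.0, 8.9, 5.5]
finger_gap: 28.5
grip_force: 50.5
```

Request:
apply_moves(angular=[[0, 0, 0], [0, 0, 0], [0, 0, 0]], travel=[[0, 0, -0.012], [0, 0, 0], [0, 0, 0]], jaw=[0.1, 0.1, 0.1])

```text
time: 16.25
tool_pos: [546.4, -308.5, 46.9]
tcp_rot: [180.0, -0.0, 88.0]
ft_force: [-1.9, 8.6, 7.9]
finger_gap: 28.8
grip_force: 50.8
```

Request:
apply_moves(angular=[[0, 0, 0], [0, 0, 0], [0, 0, 0], [0, 0, 0]], travel=[[0, 0.025, 0.012], [0, 0.025, 0], [0, 0, 0], [0, 0, 0]], jaw=[0.1, 0.1, 0.1, 0.1])

```text
time: 16.75
tool_pos: [546.3, -307.2, 46.9]
tcp_rot: [179.9, 0.0, 88.0]
ft_force: [-1.0, 5.1, 4.3]
finger_gap: 28.3
grip_force: 50.1
```

Request:
apply_moves(angular=[[0, 0, 0], [0, 0, 0], [0, 0, 0]], travel=[[0, 0.013, 0], [0, 0, 0], [0, 0, 0]], jaw=[0.1, 0.1, 0.1])

```text
time: 17.12
tool_pos: [546.3, -306.9, 46.9]
tcp_rot: [179.9, 0.0, 88.0]
ft_force: [-0.4, 3.0, 3.9]
finger_gap: 28.5
grip_force: 50.2
```

Run:
```python
from bench import r
from h import *
q=r.sense(); print(q["tool_pos"],q["tcp_rot"],q["ft_force"],q["wrist_torque"])
s=r.snapshot("side"); cv2.imwrite("pics/m5.png",cv2.resize(s["color"][80:180,235:315,::-1],(480,600),interpolation=cv2.INTER_CUBIC))
```

```text
[ 546.3015986  -306.8650363    46.93925111] [1.79932124e+02 3.61846603e-02 8.79862598e+01] [-0.39962484  3.03408938  3.85627342] [0.40849556 0.06346849 0.06677463]
```

View pics/m5.png

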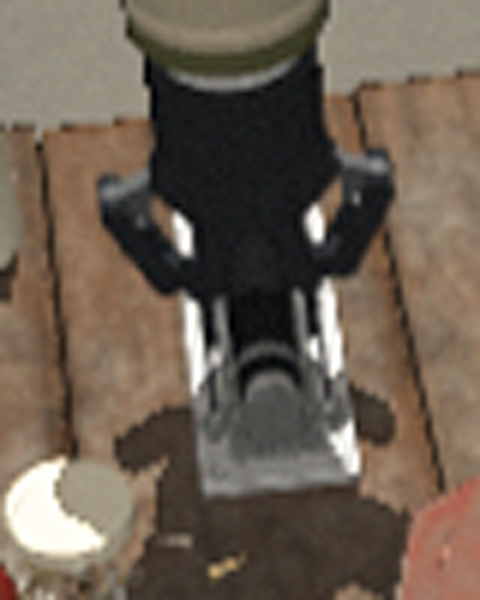

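Request:
apply_moves(angular=[[0, 0, 0], [0, 0, 0], [0, 0, 0]], travel=[[0, 0.012, 0.006], [0, 0.012, 0], [0, 0, 0]], jaw=[0.1, 0.1, 0.1])

```text
time: 17.55
tool_pos: [546.3, -305.9, 47.0]
tcp_rot: [179.9, 0.0, 88.0]
ft_force: [1.5, 0.9, 1.9]
finger_gap: 28.6
grip_force: 50.1
```

Request:
apply_moves(angular=[[0, 0, 0], [0, 0, 0], [0, 0, 0]], travel=[[0, 0.012, 0], [0, 0, 0], [0, 0, 0]], jaw=[0.1, 0.1, 0.1])

```text
time: 17.92
tool_pos: [546.3, -305.8, 47.0]
tcp_rot: [179.9, 0.1, 88.0]
ft_force: [3.3, -5.2, -2.0]
finger_gap: 28.7
grip_force: 49.8
```

Request:
apply_moves(angular=[[0, 0, 0], [0, 0, 0], [0, 0, 0], [0, 0, 0]], travel=[[0, -0.02, -0.012], [0, 0, -0.012], [0, 0, -0.006], [0, 0, 0]], jaw=[0.1, 0.1, 0.1, 0.1])

```text
time: 18.42
tool_pos: [546.4, -306.0, 46.9]
tcp_rot: [179.9, 0.0, 88.0]
ft_force: [-1.4, 0.7, 9.1]
finger_gap: 28.4
grip_force: 50.8
```

Run:
```python
from bench import r
q=r.sense(); print(q["tool_pos"],q["tcp_rot"],q["ft_force"],q["wrist_torque"])
```

```text
[ 546.37107138 -305.95179166   46.88474729] [1.79941626e+02 1.05413991e-02 8.79959129e+01] [-1.41042879  0.73547424  9.11314262] [0.14924059 0.30637453 0.03545375]
```

Request:
apply_moves(angular=[[0, 0, 0], [0, 0, 0], [0, 0, 0], [0, 0, 0], [0, 0, 0], [0, 0, 0], [0, 0, 0]], travel=[[0, 0, 0], [0, 0, 0.008], [0, 0, 0], [0, 0, 0], [0, 0, 0], [0, 0, 0], [0, 0, 0]], jaw=[0.3, 0.34, 0.38, 0.44, 0.5, 0.55, 0.6], force=20)

```text
time: 19.3
tool_pos: [546.2, -305.9, 46.0]
tcp_rot: [180.0, 0.0, 88.0]
ft_force: [0.0, -0.8, 0.0]
finger_gap: 51.4
grip_force: 0.0
```

Request:
apply_moves(angular=[[0, 0, 0], [0, 0, 0], [0, 0, 0], [0, 0, 0], [0, 0, 0], [0, 0, 0]], travel=[[0, 0, 0.2], [0, 0, 0.4], [0, 0, 0.5], [0, 0, 0.6], [0, 0, 0], [0, 0, 0]], jaw=[0.6, 0.6, 0.6, 0.6, 0.3, 0])

```text
time: 20.05
tool_pos: [546.2, -306.0, 114.2]
tcp_rot: [179.9, 0.0, 88.0]
ft_force: [-0.5, 0.6, -0.1]
finger_gap: 15.3
grip_force: 0.0
```

Run:
```python
from bench import r
from h import *
q=r.sense(); print(q["tool_pos"],q["ft_force"],q["finger_gap"])
o=[]
for n,(x,y) in dict(side=(235,80),top=(380,140)).items():
    s=r.snapshot(n); o.append(cv2.resize(s["color"][y:y+100,x:x+80,::-1],(400,500),interpolation=cv2.INTER_CUBIC))
cv2.imwrite("pics/m6.png",np.hstack(o))
```

```text
[ 546.17187578 -305.96568768  114.19722099] [-0.49567612  0.5535392  -0.08708388] 15.283016337758234
```

View pics/m6.png

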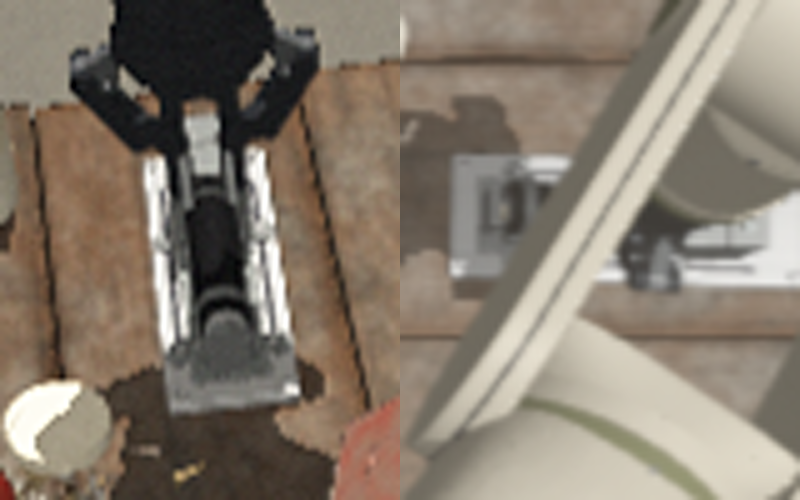

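The stick lies between the cheeks with its nub behind the wall (side crop, (225,330)). I'll touch its top lightly with the closed fingertips at both ends, to check its height (55 expected) and set it down if it is high.

Request:
apply_moves(angular=[[0, 0, 0], [0, 0, 0], [0, 0, 0], [0, 0, 0], [0, 0, 0], [0, 0, 0]], travel=[[0, 0.5, 0], [0, 0.4, -0.2], [0, 0, -0.3], [0, 0, -0.25], [0, 0, 0], [0, 0, 0]], jaw=[0, 0, 0, 0, 0, 0])

```text
time: 20.9
tool_pos: [546.2, -270.4, 84.1]
tcp_rot: [180.0, 0.0, 88.0]
ft_force: [0.3, -0.6, 0.8]
finger_gap: 0.2
grip_force: 0.0
```

Request:
apply_moves(angular=[[0, 0, 0], [0, 0, 0], [0, 0, 0], [0, 0, 0]], travel=[[0, 0, -0.025], [0, 0, -0.025], [0, 0, 0], [0, 0, 0]], jaw=[0, 0, 0, 0])

```text
time: 21.4
tool_pos: [546.2, -270.0, 82.2]
tcp_rot: [179.9, 0.0, 88.0]
ft_force: [-0.1, 0.5, -0.5]
finger_gap: 0.1
grip_force: 0.0
```

Request:
apply_moves(angular=[[0, 0, 0], [0, 0, 0], [0, 0, 0], [0, 0, 0]], travel=[[0, 0, -0.025], [0, 0, 0], [0, 0, 0], [0, 0, 0]], jaw=[0, 0, 0, 0])

```text
time: 21.9
tool_pos: [546.2, -270.0, 81.1]
tcp_rot: [180.0, 0.0, 88.0]
ft_force: [0.8, -0.0, 0.5]
finger_gap: 0.0
grip_force: 0.0
```

Request:
apply_moves(angular=[[0, 0, 0], [0, 0, 0], [0, 0, 0], [0, 0, 0]], travel=[[0, 0, -0.02], [0, 0, 0], [0, 0, 0], [0, 0, 0]], jaw=[0, 0, 0, 0])

```text
time: 22.4
tool_pos: [546.2, -270.0, 80.3]
tcp_rot: [179.9, 0.0, 88.0]
ft_force: [-0.1, 0.1, -0.8]
finger_gap: -0.1
grip_force: 0.0
```

Request:
apply_moves(angular=[[0, 0, 0], [0, 0, 0], [0, 0, 0], [0, 0, 0]], travel=[[0, 0, -0.015], [0, 0, 0], [0, 0, 0], [0, 0, 0]], jaw=[0, 0, 0, 0])

```text
time: 22.9
tool_pos: [546.3, -270.0, 80.0]
tcp_rot: [179.9, 0.0, 88.0]
ft_force: [-1.5, 1.0, 3.7]
finger_gap: -0.1
grip_force: 2.3
```

Nub-side top is at 55.0 mm, as it should be. Now the spring side.

Request:
apply_moves(angular=[[0, 0, 0], [0, 0, 0], [0, 0, 0], [0, 0, 0], [0, 0, 0], [0, 0, 0]], travel=[[0, 0, 0.15], [0, -0.7, 0], [0, -0.7, 0], [0, 0, -0.11], [0, 0, 0], [0, 0, 0]], jaw=[0, 0, 0, 0, 0, 0])

```text
time: 23.65
tool_pos: [546.1, -325.0, 81.0]
tcp_rot: [180.0, -0.0, 88.0]
ft_force: [0.6, -0.7, -0.5]
finger_gap: -0.2
grip_force: 0.0
```

Request:
apply_moves(angular=[[0, 0, 0], [0, 0, 0], [0, 0, 0], [0, 0, 0]], travel=[[0, 0, -0.025], [0, 0, -0.01], [0, 0, 0], [0, 0, 0]], jaw=[0, 0, 0, 0])

```text
time: 24.15
tool_pos: [546.4, -325.6, 80.3]
tcp_rot: [179.9, -0.0, 88.0]
ft_force: [-0.6, 3.9, 5.7]
finger_gap: 0.1
grip_force: 2.9
```

Request:
apply_moves(angular=[[0, 0, 0], [0, 0, 0], [0, 0, 0], [0, 0, 0]], travel=[[0, 0, -0.012], [0, 0, 0], [0, 0, 0], [0, 0, 0]], jaw=[0, 0, 0, 0])

```text
time: 24.65
tool_pos: [546.5, -325.6, 80.2]
tcp_rot: [179.9, -0.0, 88.0]
ft_force: [-2.6, 5.9, 8.6]
finger_gap: -0.2
grip_force: 4.4
```

Request:
apply_moves(angular=[[0, 0, 0], [0, 0, 0], [0, 0, 0], [0, 0, 0], [0, 0, 0], [0, 0, 0], [0, 0, 0], [0, 0, 0], [0, 0, 0], [0, 0, 0]], travel=[[0, 0, 0.3], [0, 0, 0.8], [0, 0, 1], [0, 0, 1], [0, 0, 1], [-0.5, 0.5, 0.5], [-1, 0.5, 0], [-1, 0.5, 0], [-0.8, 0.5, 0], [0, 0, 0]], jaw=[0, 0, 0, 0, 0, 0, 0, 0, 0, 0])

```text
time: 25.9
tool_pos: [412.7, -245.3, 263.8]
tcp_rot: [179.9, 0.1, 88.0]
ft_force: [0.5, -0.7, -0.8]
finger_gap: -0.3
grip_force: 0.0
```

Run:
```python
from bench import r
from h import *
q=r.sense(); print(q["time"],q["tool_pos"],q["ft_force"])
o=[]
for n,(x,y) in dict(side=(235,80),top=(385,140)).items():
    s=r.snapshot(n); o.append(cv2.resize(s["color"][y:y+100,x:x+80,::-1],(400,500),interpolation=cv2.INTER_CUBIC))
cv2.imwrite("pics/m7.png",np.hstack(o))
```

```text
25.9 [ 412.72527956 -245.27145381  263.8458388 ] [ 0.52122726 -0.69600244 -0.76750054]
```

View pics/m7.png

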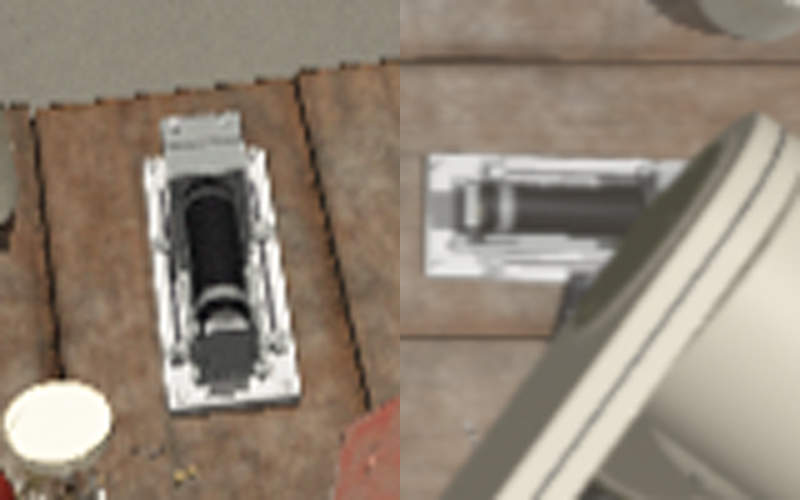

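The stick lies straight in the cradle. Its flat end is under the hood (side crop (205,190)), the nub is behind the wall (225,320), and the jar hasn't moved. Handing in.

```bash
python3 -c "
from bench import r
print(r.hand_in())"
```

```text
the job is handed in; nothing more can be done
None
```

The battery stick is in the charger: lying level, its top touched at 55.0 mm (nub end) and about 55.2 mm (spring end) against 55 expected, nub inside the end wall and held by the spring; the job was handed in at about 26 s.

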